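# Find the rocking lid on the seed tray and seat it

## Task

One of the six lids on the clipped seed tray is not fully plugged in and rocks when it is pressed near an edge. With the fingertips, press the lids near an edge, one after another, until you find the one that rocks, then press it down over its middle until it is fully home and lies flat like the others. Only press: do not lift or pull out any lid, and leave the spray bottle, the clay pots and the dibber standing or lying where they are.

Things in the scene. Friction and masses are not known exactly. Their poses are not given: they have to be found in the camera images.
- shelf: teak shelf board on the bench, fixed, 354 x 900 mm, its top 30 mm above the bench; along its far edge a lip rises 42 mm above the board. Origin: centre of its underside, x away from the robot at yaw 0, y along the lip to the left.
- tray: grey hard silicone seed tray, fixed on the shelf: 204 x 288 mm over its rim, 60 mm high, 2 rows x 3 square cells, pitch 84 mm both ways, mouths 68 mm wide, flat webs 16 mm wide between them. Origin: centre of its underside; x across the two rows (away from the robot at yaw 0), y along the three columns to the left, z up.
- clip (a point): point on the pivot of the steel spring clip that ties the tray's far rim to the lip; the clip covers 55 mm along tray x and 30 mm along tray y and rises at most 14 mm above the home lids. Not to be worked.
- bottle: blue plastic spray bottle with a twist cap and spray head, 74 mm diameter, 189 mm tall, standing on the shelf; origin at the centre of its underside. Bystander.
- pot_a: small clay pot, 76 mm diameter, 66 mm tall, standing on the shelf; origin at the centre of its underside. Bystander.
- pot_b: smaller clay pot, 68 mm diameter, 59 mm tall, standing on the shelf; origin at the centre of its underside. Bystander.
- dibber: steel dibber with a wooden cross handle, 190 mm long, 25 mm high, lying on the shelf on the robot's side of the tray; origin on the shelf under its shaft, x along the shaft to the point (120 mm from the origin). Bystander.
- lid_1: lid of the near row, left cell (tray x = -42, y = +84 mm). Origin: centre of its top face, z up, sides parallel to the tray's. All six lids are alike: off-white plate 78 x 78 x 4 mm, 50 g, skirt 64 mm square and 12 mm deep below it in the cell mouth with 2 mm play each side.
- lid_2: lid of the near row, middle cell (tray x = -42, y = +0 mm). Origin: centre of its top face, z up, sides parallel to the tray's. Home, a lid lies flat on the webs, its top 64 mm above the tray's underside, and does not move when pressed.
- lid_3: lid of the near row, right cell (tray x = -42, y = -84 mm). Origin: centre of its top face, z up, sides parallel to the tray's. Under each lid's middle a blunt 16 mm stem plugs into a tight socket. In one cell, a different one each time, it is only part way in: that lid rests about level, 4 to 5 mm proud, on its stem.
- lid_4: lid of the far row, left cell (tray x = +42, y = +84 mm). Origin: centre of its top face, z up, sides parallel to the tray's. The loose lid, pressed more than 8 mm off its middle, tips at a touch (0.1 N) by 0.1 to 0.15 rad until that edge meets the web; wide flat fingertips centred 28 mm off its middle stop 2 to 4 mm higher than on a home lid. Let go, it tips back about level.
- lid_5: lid of the far row, middle cell (tray x = +42, y = +0 mm). Origin: centre of its top face, z up, sides parallel to the tray's. Pressed over its middle, the loose lid's stem slides in when the push exceeds about 12 N, and stays in, until the plate lies on the webs.
- lid_6: lid of the far row, right cell (tray x = +42, y = -84 mm). Origin: centre of its top face, z up, sides parallel to the tray's. No lid is fastened; a lid can be lifted straight out, which is not wanted.
Mind the look-alikes: they are no part of the job. Leave any brown look-alike of the lid_2 alone. What is shaped like the lid_4 but green is not meant.

How it is judged:
By the outcome, as a careful person would: the job done as asked, in the order asked, and still so for the second after the job is handed in, with the robot touching nothing.
It also fails if it takes over 54 s, if anything falls off the work surface, if the arm or the gripper's body presses on something with over 40 N, if the wrist force passes 120 N, or if a joint passes its speed limit or range.

## Robot

A 6-joint arm with a two-finger parallel gripper is mounted at the origin on the work surface. World frame = base frame: x ahead of the robot, y to its left, z up, the work surface at z = 0. Lengths are in mm, angles in rad, forces in N, time in s.
With the tool pointing down it reaches from about 350 to 775 mm from the base axis. Payload 7.3 kg.
Tool frame: the origin (TCP) lies at the very end of the fingers, on their centre line; the grasp point (between the pads) lies 19 mm behind it; z points along the fingers, y is the line along which they close (so a half turn about z gives the same grasp; the last joint's range is limited). The gripper opens to 92 mm and grips with 3 to 60 N. Pads are 19 mm wide; open, the fingers measure 130 mm over their backs; the gripper's body (75 mm by 190 mm) begins 47 mm behind the grasp point.
Start: joints at [0.982, 0.342, 1.524, -0, 1.275, -0.146], TCP at [224.936, 474.393, 226.741] pointing down, gripper open.
Joint ranges: [-2.53, 2.53], [-0.77, 2.02], [0.04, 2.7], [-1, 4.14], [0.28, 2.66], [-3.11, 3.11]. Speed limits (rad/s): [2.57, 2.57, 3.14, 3.14, 3.14, 3.14].

## Interface

Orientations are given as [roll, pitch, yaw] about the fixed x, y, z axes, in that order (R = Rz(yaw) Ry(pitch) Rx(roll)).
In Python, from plant import bot gives the robot as it stands.
- The arm moves only by the tool jog_arm, never from a script. Its argument "targets" is a list of rows, each an object with "xyz": the shift along the tool's x, y, z as a fraction of full scale, a list of three; "spin": the turn about the tool's z as a fraction of full scale. In form: [{"xyz": [x, y, z], "spin": spin}, ...]. A call has exactly 10 rows; each row shifts and turns the commanded pose from where the row before left it, along the tool's axes as they then stand; what a row does not reach is not made up. Full scale, the value 1, is 80 mm for a shift and 0.1 rad for a turn. A row lasts 1/8 s, in which the tool goes at most 62.5 mm and 10.7 degrees, less where a joint would pass 70% of its speed; a pose out of reach is approached as far as the arm can. A call with a number of a shift or a turn outside -1 to 1 is refused whole. A call with a gripper value outside its range is refused whole. "gripper" is the opening in per cent of the stroke, from 0 (shut) to 100 (fully open), set as the call begins (left out, the last holds). The fingers move at their own pace and stop on an object; the grip force is fixed at half the most. Time passes only in rows, so rows that do not move let the fingers close, or fill a call up. It gives the time, the measured TCP pose, the force, the opening and the grip force at its end, in the units of the state.
- bot.get_obs(): the state, without advancing time (a new reading comes with each control period).
- bot.capture(name): name is "scene" or "top" or "wrist"; returns the picture (420x560x3 uint8, blue, green, red); there is no depth.
- bot.get_calibration(name): a dict with "vfov" (degrees; the focal length in pixels is half the picture's height over the tangent of half this angle, whatever the lens; pixels are square), "cx", "cy" (the principal point, pixels), "eye" and "rotation" of the camera in the world. Camera axes: x right, y down, z forward; pixel columns grow to the right and rows downward; lengths in mm; the calibration is good to about 2 mm. A picture is of the moment at which its call begins: read the wrist's pose just before it. get_calibration takes no time and is no camera call; for the wrist camera it gives the pose at the moment of the call.
- bot.close_job(): hands the job in; it is judged then, once.
The state is a dict: "time": time; "joint_positions": joint angles; "dq": joint speeds; "tau": joint torques, N m; "tool_pos": TCP position; "tcp_rot": TCP orientation; "contact_force": force on the tool from outside, world axes, zero at the start; "moment": the same for the moment, N m; "grip_width": finger opening in mm; "finger_force": force on a finger pad.
Only numpy, scipy, OpenCV 4.12 (cv2) and the standard library are available. Lean on these libraries where they do the work, as an engineer would, in place of code of your own. Each camera call takes 0.05 s, during which the arm holds its last target. There are 200 camera calls.

## Working session

There is one attempt and no reset: what is moved stays moved. The work goes in short steps, Python scripts to look and compute and a tool call to move; the robot and the scene stay as the last step left them, time stands still between calls to the robot, and variables do not carry over. Pictures are saved under pics/ and viewed, at most 10 in all, crops included, and the job is handed in when it is done.

Besides the shell and the picture viewer there is one more tool, called after "Call:" by a JSON object that holds its "fn" and its "kwargs". jog_arm: Moves the arm, as the interface text tells. Shift numbers are shares of 80 mm and turn numbers shares of 0.1 rad, none past 1 either way. Its arguments: {"type":"object","properties":{"targets":{"type":"array","items":{"type":"object","properties":{"xyz":{"type":"array","items":{"type":"number"}},"spin":{"type":"number"}}}},"gripper":{"type":"number"}},"required":["targets"]}

```bash
mkdir -p pics; ls; python3 - <<'E'
from plant import bot
import cv2,numpy as np
o=bot.get_obs();print(o)
for n in("scene","top"):
    cv2.imwrite(f"pics/{n}0.png",bot.capture(n)); print(n,bot.get_calibration(n))
E
```

```text
pics
{'time': 0.0, 'joint_positions': array([ 9.82014512e-01,  3.42715807e-01,  1.52500861e+00, -1.45971724e-05,
        1.27536690e+00, -1.45991650e-01]), 'dq': array([-1.03930730e-03, -3.05288797e-04, -8.09688902e-04,  8.17564599e-04,
        1.86766264e-03,  8.75278019e-05]), 'tau': array([-9.40359168e-04, -4.31235158e+01, -2.44225538e+01,  7.18916254e-02,
        5.57947950e-02, -1.78237515e-04]), 'tool_pos': array([224.7013128 , 474.04689832, 226.05147331]), 'tcp_rot': array([-3.14010790e+00, -2.04206456e-04,  2.69880660e+00]), 'contact_force': array([-0.83472551,  0.58192711,  0.1728095 ]), 'moment': array([-0.0309044 , -0.00604236, -0.00218078]), 'finger_force': 0.0, 'grip_width': 92.0293251274924}
scene {'vfov': 50.59506194746951, 'cx': 275.7233127070637, 'cy': 210.29501588196604, 'eye': array([1559.42527426, -445.19757073,  884.11136238]), 'rotation': array([-2.20718483,  0.01317342,  1.13581365])}
top {'vfov': 56.38262881477666, 'cx': 276.24388599091094, 'cy': 209.75072280117163, 'eye': array([ 505.26639119,    1.83120488, 1105.87292043]), 'rotation': array([-3.03075182,  0.00447988, -1.56046542])}
```

View pics/scene0.png

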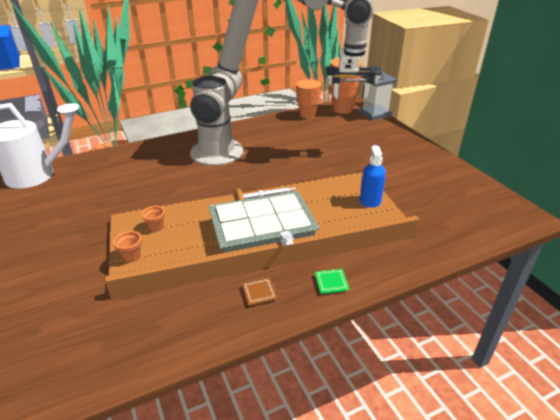

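View pics/top0.png

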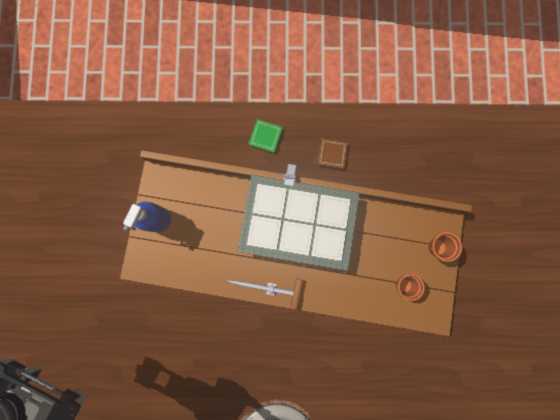

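The top view shows six off-white lids (pixels about x 245–355, y 180–265), with the clip at (291,174), the bottle at (150,217), the dibber at (265,288) and pots on the right. The green and brown look-alikes lie beyond the lip. The scene view confirms this layout.

```bash
cat > h.py <<'E'
from plant import bot
import cv2,numpy as np
from scipy.spatial.transform import Rotation as R
def ray(n,uv,z,c=None):
    c=c or bot.get_calibration(n); f=210/np.tan(np.radians(c["vfov"]/2))
    uv=np.atleast_2d(uv); d=np.c_[(uv[:,0]-c["cx"])/f,(uv[:,1]-c["cy"])/f,np.ones(len(uv))]@R.from_euler("xyz",c["rotation"]).as_matrix().T
    return c["eye"]+d*((z-c["eye"][2])/d[:,2])[:,None]
E
python3 - <<'E'
from h import *
for n,(x0,y0,x1,y1) in {"top":(235,170,365,275),"scene":(205,185,320,250)}.items():
    im=cv2.imread(f"pics/{n}0.png"); hsv=cv2.cvtColor(im,cv2.COLOR_BGR2HSV)
    m=cv2.inRange(hsv,(0,0,170),(180,70,255)); k=np.zeros_like(m);k[y0:y1,x0:x1]=255;m&=k
    cn,_=cv2.findContours(m,cv2.RETR_EXTERNAL,cv2.CHAIN_APPROX_NONE)
    for c in cn:
        if cv2.contourArea(c)<150: continue
        r=cv2.minAreaRect(ray(n,c[:,0,:].astype(float),94)[:,:2].astype(np.float32)); print(n,cv2.contourArea(c),np.round(r[0],1),np.round(r[1],1),round(r[2],2))
    cv2.imwrite(f"pics/{n}_crop.png",cv2.resize(im[y0-10:y1+10,x0-10:x1+10],None,fx=4,fy=4,interpolation=cv2.INTER_CUBIC))
b=cv2.imread("pics/top0.png");hs=cv2.cvtColor(b,cv2.COLOR_BGR2HSV)
m=cv2.inRange(hs,(105,120,60),(130,255,255));ys,xs=np.nonzero(m);print("bottle z~130",ray("top",[[xs.mean(),ys.mean()],[xs.max(),ys.mean()]],130))
E
```

```text
top 884.0 [ 533.  -126.4] [79.3 79.1] 81.07
top 880.0 [546.1 -42.9] [78.8 79.1] 80.57
top 872.5 [559.2  39.9] [78.8 78.9] 81.07
top 846.0 [ 615.6 -139. ] [79.  78.8] 80.97
top 848.5 [628.8 -56.3] [78.5 78.8] 80.97
top 846.0 [642.1  26.7] [78.6 78.7] 81.07
scene 3431.0 [597.7 -52.3] [281.4 280.4] 81.08
bottle z~130 [[603.36252904 340.97947896 130.        ]
 [603.5564415  321.32398564 130.        ]]
```

View pics/top_crop.png

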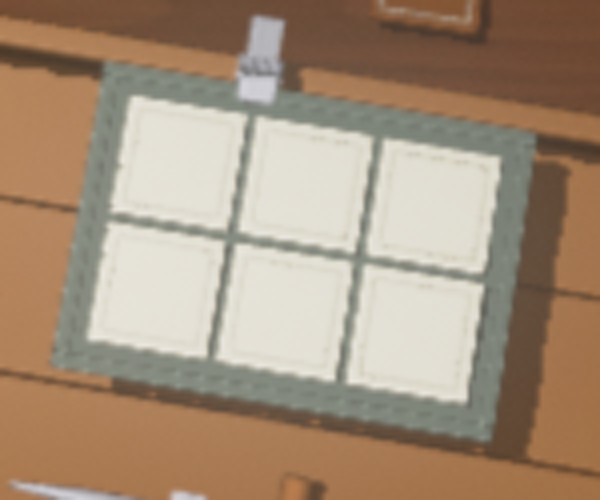

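The crop shows all six lids with clean outlines; none is visibly tilted, so pressing has to decide. The tray yaw is about -0.157 rad. I'll move above the near edge of lid_1 with the fingers shut.

Call:
{"fn": "jog_arm", "kwargs": {"gripper": 0, "targets": [{"xyz": [-0.58,-0.32,0],"spin": 0},{"xyz": [-0.58,-0.32,0],"spin": 0},{"xyz": [-0.58,-0.32,0],"spin": 0},{"xyz": [-0.58,-0.32,0],"spin": 0},{"xyz": [-0.58,-0.32,0],"spin": 0},{"xyz": [-0.58,-0.32,0],"spin": 0},{"xyz": [-0.58,-0.32,0],"spin": 0},{"xyz": [-0.58,-0.32,0],"spin": 0},{"xyz": [-0.58,-0.32,0],"spin": 0},{"xyz": [-0.58,-0.32,0],"spin": 0}]}}

```text
time: 1.35
tool_pos: [535.1, 42.7, 226.4]
tcp_rot: [3.142, -0.001, 2.699]
contact_force: [-0.2, 0.2, 1.1]
grip_width: 1.0
finger_force: 0.0
```

Call:
{"fn": "jog_arm", "kwargs": {"targets": [{"xyz": [0,0,0.3],"spin": -0.95},{"xyz": [0,0,0.3],"spin": -0.95},{"xyz": [0,0,0.3],"spin": -0.95},{"xyz": [0,0,0.3],"spin": 0},{"xyz": [0,0,0],"spin": 0},{"xyz": [0,0,0],"spin": 0},{"xyz": [0,0,0],"spin": 0},{"xyz": [0,0,0],"spin": 0},{"xyz": [0,0,0],"spin": 0},{"xyz": [0,0,0],"spin": 0}]}}

```text
time: 2.6
tool_pos: [534.5, 44.3, 130.9]
tcp_rot: [3.141, 0.0, 2.984]
contact_force: [-0.2, -0.0, -0.3]
grip_width: 0.5
finger_force: 0.0
```

Call:
{"fn": "jog_arm", "kwargs": {"targets": [{"xyz": [0,0,0.18],"spin": 0},{"xyz": [0,0,0.18],"spin": 0},{"xyz": [0,0,0.02],"spin": 0},{"xyz": [0,0,0.02],"spin": 0},{"xyz": [0,0,0.02],"spin": 0},{"xyz": [0,0,0.015],"spin": 0},{"xyz": [0,0,0.015],"spin": 0},{"xyz": [0,0,0.015],"spin": 0},{"xyz": [0,0,0],"spin": 0},{"xyz": [0,0,0],"spin": 0}]}}

```text
time: 3.85
tool_pos: [534.6, 44.3, 94.3]
tcp_rot: [3.142, 0.001, 2.984]
contact_force: [-1.6, 0.2, 5.6]
grip_width: 0.3
finger_force: 2.8
```

lid_1 stopped the fingertips at z = 94.3, so it is home. Next is lid_2, stopping just short first so a loose lid isn't overpressed.

Call:
{"fn": "jog_arm", "kwargs": {"targets": [{"xyz": [0,0,-0.25],"spin": 0},{"xyz": [0,-0.525,0],"spin": 0},{"xyz": [0,-0.525,0],"spin": 0},{"xyz": [0,0,0.14],"spin": 0},{"xyz": [0,0,0.025],"spin": 0},{"xyz": [0,0,0.025],"spin": 0},{"xyz": [0,0,0.02],"spin": 0},{"xyz": [0,0,0.02],"spin": 0},{"xyz": [0,0,0],"spin": 0},{"xyz": [0,0,0],"spin": 0}]}}

```text
time: 5.1
tool_pos: [521.4, -38.6, 95.2]
tcp_rot: [3.142, 0.0, 2.984]
contact_force: [0.3, 0.4, -0.8]
grip_width: 0.4
finger_force: 0.0
```

Call:
{"fn": "jog_arm", "kwargs": {"targets": [{"xyz": [0,0,0.01],"spin": 0},{"xyz": [0,0,0.01],"spin": 0},{"xyz": [0,0,0],"spin": 0},{"xyz": [0,0,0],"spin": 0},{"xyz": [0,0,0],"spin": 0},{"xyz": [0,0,0],"spin": 0},{"xyz": [0,0,0],"spin": 0},{"xyz": [0,0,0],"spin": 0},{"xyz": [0,0,0],"spin": 0},{"xyz": [0,0,0],"spin": 0}]}}

```text
time: 6.35
tool_pos: [521.4, -38.7, 94.3]
tcp_rot: [3.142, 0.001, 2.984]
contact_force: [-1.2, -0.0, 5.3]
grip_width: 0.1
finger_force: 3.2
```

Call:
{"fn": "jog_arm", "kwargs": {"targets": [{"xyz": [0,0,-0.25],"spin": 0},{"xyz": [0,-0.525,0],"spin": 0},{"xyz": [0,-0.525,0],"spin": 0},{"xyz": [0,0,0.14],"spin": 0},{"xyz": [0,0,0.025],"spin": 0},{"xyz": [0,0,0.025],"spin": 0},{"xyz": [0,0,0.02],"spin": 0},{"xyz": [0,0,0.02],"spin": 0},{"xyz": [0,0,0],"spin": 0},{"xyz": [0,0,0],"spin": 0}]}}

```text
time: 7.6
tool_pos: [508.3, -120.9, 96.4]
tcp_rot: [3.141, 0.001, 2.985]
contact_force: [-3.6, 1.6, 11.5]
grip_width: 0.3
finger_force: 5.6
```

lid_3 stops the fingertips at 96.4 with 11.5 N, about 2 mm higher than the home lids, so it is the loose one. I'll press over its middle.

Call:
{"fn": "jog_arm", "kwargs": {"targets": [{"xyz": [0,0,-0.2],"spin": 0},{"xyz": [-0.315,-0.02,0],"spin": 0},{"xyz": [0,0,0],"spin": 0},{"xyz": [0,0,0.12],"spin": 0},{"xyz": [0,0,0.015],"spin": 0},{"xyz": [0,0,0.015],"spin": 0},{"xyz": [0,0,0.015],"spin": 0},{"xyz": [0,0,0.015],"spin": 0},{"xyz": [0,0,0],"spin": 0},{"xyz": [0,0,0],"spin": 0}]}}

```text
time: 8.85
tool_pos: [532.5, -127.1, 97.9]
tcp_rot: [-3.142, 0.0, 2.984]
contact_force: [-3.0, 1.4, 8.8]
grip_width: 0.4
finger_force: 4.5
```

Call:
{"fn": "jog_arm", "kwargs": {"targets": [{"xyz": [0,0,0.0075],"spin": 0},{"xyz": [0,0,0.0075],"spin": 0},{"xyz": [0,0,0.0075],"spin": 0},{"xyz": [0,0,0.0075],"spin": 0},{"xyz": [0,0,0.0075],"spin": 0},{"xyz": [0,0,0.0075],"spin": 0},{"xyz": [0,0,0.0075],"spin": 0},{"xyz": [0,0,0.0075],"spin": 0},{"xyz": [0,0,0],"spin": 0},{"xyz": [0,0,0],"spin": 0}]}}

```text
time: 10.1
tool_pos: [532.5, -127.1, 94.2]
tcp_rot: [-3.141, 0.001, 2.984]
contact_force: [-6.8, 1.8, 17.2]
grip_width: 0.2
finger_force: 8.8
```

Call:
{"fn": "jog_arm", "kwargs": {"targets": [{"xyz": [0,0,0.01],"spin": 0},{"xyz": [0,0,0.01],"spin": 0},{"xyz": [0,0,0],"spin": 0},{"xyz": [0,0,0],"spin": 0},{"xyz": [0,0,0],"spin": 0},{"xyz": [0,0,0],"spin": 0},{"xyz": [0,0,0],"spin": 0},{"xyz": [0,0,0],"spin": 0},{"xyz": [0,0,0],"spin": 0},{"xyz": [0,0,0],"spin": 0}]}}

```text
time: 11.35
tool_pos: [532.6, -127.1, 94.1]
tcp_rot: [-3.141, 0.002, 2.984]
contact_force: [-10.7, 4.3, 29.2]
grip_width: 0.4
finger_force: 14.7
```

It is solid at 94.1 with 29 N. Next I'll re-press its near edge to confirm, then retract.

Call:
{"fn": "jog_arm", "kwargs": {"targets": [{"xyz": [0,0,-0.1],"spin": 0},{"xyz": [0,0,-0.1],"spin": 0},{"xyz": [0.315,0,0],"spin": 0},{"xyz": [0,0,0.06],"spin": 0},{"xyz": [0,0,0.025],"spin": 0},{"xyz": [0,0,0.025],"spin": 0},{"xyz": [0,0,0.025],"spin": 0},{"xyz": [0,0,0.02],"spin": 0},{"xyz": [0,0,0],"spin": 0},{"xyz": [0,0,0],"spin": 0}]}}

```text
time: 12.6
tool_pos: [508.1, -123.2, 94.3]
tcp_rot: [-3.142, 0.001, 2.984]
contact_force: [-0.7, 0.3, 4.7]
grip_width: 0.2
finger_force: 2.6
```

Call:
{"fn": "jog_arm", "kwargs": {"targets": [{"xyz": [0,0,-0.2],"spin": 0},{"xyz": [0,0,-0.4],"spin": 0},{"xyz": [0,0,-0.5],"spin": 0},{"xyz": [0.6,0,-0.3],"spin": 0},{"xyz": [0.6,0,0],"spin": 0},{"xyz": [0.4,0,0],"spin": 0},{"xyz": [0,0,0],"spin": 0},{"xyz": [0,0,0],"spin": 0},{"xyz": [0,0,0],"spin": 0},{"xyz": [0,0,0],"spin": 0}]}}

```text
time: 13.85
tool_pos: [381.9, -103.2, 205.6]
tcp_rot: [3.141, -0.0, 2.984]
contact_force: [-0.6, -0.6, 0.2]
grip_width: -0.3
finger_force: 0.0
```

```bash
python3 - <<'E'
from h import *
im=bot.capture("top");cv2.imwrite("pics/top1.png",im)
s=bot.capture("scene")
cv2.imwrite("pics/sc1.png",cv2.resize(s[160:270,100:420],None,fx=2.4,fy=2.4,interpolation=cv2.INTER_CUBIC))
E
```

```text
(no output)
```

View pics/sc1.png

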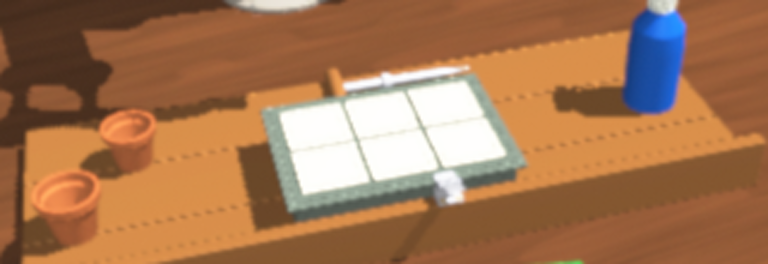

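The edge re-press stops at 94.3, the same as the home lids. The picture shows all six lids flat, and the bottle, pots and dibber (crop pixels (653,60), (65,205)/(128,140), (400,78)) undisturbed.

```bash
python3 -c "
from plant import bot
print(bot.close_job())"
```

```text
the job is handed in; nothing more can be done
None
```

lid_3 (near row, right) was the loose lid: I pressed it home over its middle, its edge now stops the fingertips at the same height as the home lids (94.3 mm), nothing else looks moved in the final picture, and the job is handed in.

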